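# Open the deck oven with the oven hook

## Task

Open the small deck oven for loading: take the oven hook from its wire rest, drop its bent end into the ring on the oven door, and draw the door all the way down to its stop. Then unhook and lay the hook back in both forks of its rest, bent end down and pointing the way it did. Work the oven with the hook only, keeping the gripper and arm off it, and leave everything else on the table where it stands.

Things in the scene. Friction and masses are not known exactly. Their poses are not given: they have to be found in the camera images.
- oven: compact countertop deck oven, bare steel, fixed, 160 deep x 260 wide x 339 high; two black knobs and louvres on its plinth, drop door above. Origin: on the table below the middle of the door's hinge line, 3 mm in front of the oven's body. +x points to its back, so the door faces -x; z up. The hinge line runs along y at x = 0, z = 160 mm
- oven_door (a joint): angle of the drop door about its lower edge: 0 shut (upright), growing as its top comes out toward the oven's -x and down; 1.5 rad fully open on its stop, nearly level. Starts shut or a little ajar. Stiff hinges: it stays where left; about 3 N at the ring moves it. Door 248 wide, 160 tall, outer face 18 mm outside the hinge line
- ring (a point): middle of the outermost bar of the brass D-ring (7 mm bar) fixed rigidly, square to the door's outer face: level when shut, hanging under the door when open. Door shut: 75 mm in front of and 135 above the hinge line (x -75, y 0, z 295 mm in the oven's frame); turns with the door. Opening 42 mm across (oven y), 53 mm from door face to bar, outer end a half circle
- oven_hook: oven hook, loose, about 150 g: wooden handle 24 wide, 22 high, spanning x = -95 to +50 mm, then a 9 mm steel shaft to x = 135, where the end is bent square down to z = -28.5 mm. Origin on the axis of handle and shaft, where to grip, near the centre of mass; +x along the shaft to the bent end, z up
- hook_bend (a point): inner corner of the oven hook's bend, where a hooked bar's centre sits: x = 126.5, z = -8.5 mm in the hook's frame
- hook_rest: rest for the oven hook, fixed: grey steel foot 215 x 74 x 8 with two forks of bent 6 mm wire. Origin: on the table under the hook's grip point; x as the hook's +x when in the rest, z up. Rear fork (x = -75) takes the handle, 29 mm wide inside; front fork (x = +88) the shaft, 15 mm inside; both flare 20 mm more to each side at the top, 37 mm above their seats at most
- rest_seat (a point): where the hook's origin lies when it rests in both forks: 85 mm above the table over the rest's origin
- portion_cup_2: tan lidded portion cup standing by itself, 56 x 56 x 32, loose; bystander. Origin under its centre
- flour_shaker: pale shaker, 67 across, 110 high, loose, standing; bystander. Origin under its centre
- mug_1: orange mug, 81 x 113 x 101, loose, standing; bystander. Origin under its centre
- notepad_1: red notepad lying flat, 150 x 103 x 12, loose; bystander. Origin under its centre
- dough_scraper: dough scraper with wooden grip lying flat, 115 x 157 x 29, loose; bystander. Origin under its centre
There are look-alikes about, which are no part of the job. There is more than one size of the oven_hook; the one meant has the size given above.

How it is judged:
On the way, in this order (a step that is already met when the one before it is completed fails the run):
1. the hook's bend is in the ring while the door is still no more than a third open (distance between hook_bend and ring below 0.025 m and contact force between oven_hook and oven above 0.5 N and value of joint oven_door below 0.5 rad), for 0.05 s.
2. the door is drawn down past two thirds with the hook's bend still in the ring (value of joint oven_door above 1 rad and distance between hook_bend and ring below 0.03 m), for 0.1 s.
At the end, for the whole second after the job is handed in: The oven door is down on its stop (at least 1.42 of 1.5 rad). The oven hook lies at rest in both forks of its rest: origin within 20 mm horizontally and 8 mm in height of its seat, lined up within 0.12 rad, bent end down (within 0.2 rad of upright) and pointing the same way as at the start (value of joint oven_door above 1.42 rad and horizontal distance between oven_hook and rest_seat below 0.02 m and z of oven_hook in the frame of rest_seat between -0.008 and 0.008 m and x of hook_bend in the frame of hook_rest above 0.09 m and angle between the x axis of oven_hook and the x axis of hook_rest, either way round below 0.12 rad and angle between oven_hook's own z axis and vertical below 0.2 rad and linear speed of oven_hook below 0.02 m/s); the robot touches nothing.
It fails at once if the gripper or arm touches the oven or its door (contact force between any of the fingers, the arm and oven above 1 N).
It fails at once if a bystander is moved more than 30 mm (distance of any of portion_cup_2, flour_shaker, mug_1, notepad_1, dough_scraper from where it was at the start of the episode above 0.03 m).
It also fails if it takes over 58 s, if anything falls off the work surface, if the arm or the gripper's body presses on something with over 40 N, if the wrist force passes 120 N, or if a joint passes its speed limit or range.

## Robot

A 6-joint arm with a two-finger parallel gripper is mounted at the origin on a cart in front of the work surface, level with it; the furniture and walls round the work are solid. World frame = base frame: x ahead of the robot, y to its left, z up, the work surface at z = 0. Lengths are in m, angles in rad, forces in N, time in s.
With the tool pointing down it reaches from about 0.25 to 0.725 m from the base axis. Payload 4 kg.
Tool frame: the origin (TCP) lies midway between the tips of the shut fingers; the grasp point (between the pads) lies 19 mm behind it; z points along the fingers, y is the line along which they close (so a half turn about z gives the same grasp; the last joint's range is limited). The gripper opens to 85 mm and grips with 20 to 120 N. Pads are 22 mm wide; open, the fingers measure 114 mm over their backs; the gripper's body (76 mm by 85 mm) begins 54 mm behind the grasp point. The pads swing forward as they close: fully open they stand 13 mm farther back than shut.
Start: joints at [-1.276, 0.241, 0.005, 1.335, 0, 1.571], TCP at [0.145, -0.478, 0.231] pointing down, gripper open.
Joint ranges: [-2.72, 2.72], [-1.05, 1.87], [-1.09, 1.28], [-1.99, 2.15], [-1.42, 1.44], [-3.14, 3.14]. Speed limits (rad/s): [2.79, 2.79, 3.14, 3.14, 3.14, 3.14].

## Interface

Orientations are given as a unit quaternion [x, y, z, w].
In Python, from workcell import bot gives the robot as it stands.
- The arm moves only by the tool move_arm, never from a script. Its argument "motion" is a list of rows, each an object of numbers: "x", "y", "z": the shift along the tool's x, y, z in cm; "yaw": the turn about the tool's z in degrees. A call has 1 to 20 rows; each row is the pose to reach, as a shift and turn from the pose commanded when the call began, along the tool's axes at that moment; what a row does not reach only later rows make up. A row lasts 1/8 s, in which the tool goes at most 62.5 mm and 10.7 degrees, less where a joint would pass 70% of its speed; a pose out of reach is approached as far as the arm can. A call with a gripper value outside its range is refused whole. "gripper" is the opening, from -1 (shut) to 1 (fully open), set as the call begins (left out, the last holds). The fingers move at their own pace and stop on an object; the grip force is fixed at half the most. Time passes only in rows, so rows that repeat a pose let the fingers close. It gives the time, the measured TCP pose, the force, the opening and the grip force at its end, in the units of the state.
- bot.get_obs(): the state, without advancing time (a new reading comes with each control period).
- bot.camera(name): name is "side" or "top" or "wrist"; returns the picture (480x640x3 uint8, blue, green, red); there is no depth.
- bot.camera_model(name): a dict with "K" (3x3 intrinsics, pixels), "dist" ([k1, k2, p1, p2, k3] as OpenCV has them; the pictures are not rectified), "world_from_camera" (4x4, takes a point from camera to world coordinates). Camera axes: x right, y down, z forward; pixel columns grow to the right and rows downward; lengths in m; the calibration is good to about 2 mm. A picture is of the moment at which its call begins: read the wrist's pose just before it. camera_model takes no time and is no camera call; for the wrist camera it gives the pose at the moment of the call.
- bot.job_done(): hands the job in; it is judged then, once.
Trained networks look in the newest picture that a camera, given by its name, has taken for a name from the list of things; names that differ only in an ending like _2 or _b are one class to them, and where a whole thing is asked for, a point or a joint stands for the part that bears it (a point fixed in the world has none). Each returns a list of dicts, best first, with "score" (0 to 1); they miss things now and then, are a little off and sometimes report something else, mostly with a low value. They report only what shows in the picture. A call takes as long as a camera call. They do not tell look-alikes from the thing itself.
- bot.cut_out(camera, name): "mask" (480x640 bool, what is visible of it) and "centre" ([row, column] in pixels, amid what is visible of it).
The state is a dict: "clock": time; "joint_pos": joint angles; "joint_vel": joint speeds; "tau": joint torques, N m; "eef_pos": TCP position; "tool_rot": TCP orientation; "ft_force": force on the tool from outside, world axes, zero at the start; "ft_torque": the same for the moment, N m; "grip_width": finger opening in m; "grasp_force": force on a finger pad.
Only numpy, scipy, OpenCV 4.12 (cv2) and the standard library are available. Lean on these libraries where they do the work, as an engineer would, in place of code of your own. Each camera call takes 0.05 s, during which the arm holds its last target. There are 200 camera calls.

## Working session

There is one attempt and no reset: what is moved stays moved. The work goes in short steps, Python scripts to look and compute and a tool call to move; the robot and the scene stay as the last step left them, time stands still between calls to the robot, and variables do not carry over. Pictures are saved under pics/ and viewed, at most 12 in all, crops included, and the job is handed in when it is done.

Besides the shell and the picture viewer there is one more tool, called after "Emit:" in YAML: its name, and indented under it one key for each argument. move_arm: Moves the arm, as the interface text tells. Its arguments: {"type":"object","properties":{"motion":{"type":"array"},"gripper":{"type":"number"}},"required":["motion"]}

```bash
mkdir -p pics; ls; python3 - <<'E'
from workcell import bot
import cv2,numpy as np
o=bot.get_obs();print(o['clock'],o['eef_pos'],o['tool_rot'],o['grip_width'])
a=bot.camera('side');b=bot.camera('top')
cv2.imwrite('pics/side0.png',a);cv2.imwrite('pics/top0.png',b)
for c in('side','top'):
    m=bot.camera_model(c);print(c,np.round(m['K'],1).tolist(),m['dist'],np.round(m['world_from_camera'],3).tolist())
    for n in('oven','oven_hook','hook_rest','ring'):
        for d in bot.cut_out(c,n): print(c,n,round(d['score'],2),np.round(d['centre']),d['mask'].sum())
E
```

```text
pics
0.0 [ 0.14507354 -0.47780121  0.23039664] [ 9.89156280e-01  1.46862844e-01 -1.67036013e-04 -1.06347389e-03] 0.08533115466142528
side [[488.1, 0.0, 329.0], [0.0, 488.1, 237.8], [0.0, 0.0, 1.0]] [-0.08265338  0.          0.          0.          0.        ] [[-0.958, -0.113, 0.263, 0.266], [-0.285, 0.454, -0.844, 1.198], [-0.024, -0.884, -0.467, 0.835], [0.0, 0.0, 0.0, 1.0]]
side oven 0.55 [183. 372.] 7497
side oven_hook 0.67 [328. 374.] 841
side oven_hook 0.56 [311. 391.] 291
side hook_rest 0.97 [348. 366.] 1988
side ring 0.82 [178. 374.] 3068
top [[508.5, 0.0, 306.5], [0.0, 508.5, 248.3], [0.0, 0.0, 1.0]] [0.02648605 0.         0.         0.         0.        ] [[-0.009, -0.99, 0.139, 0.468], [-1.0, 0.01, 0.005, 0.039], [-0.006, -0.139, -0.99, 1.279], [0.0, 0.0, 0.0, 1.0]]
top oven 0.67 [250. 528.] 19028
top oven_hook 0.7 [335. 297.] 379
top oven_hook 0.64 [328. 216.] 848
top hook_rest 0.94 [319. 228.] 1707
top ring 0.92 [265. 475.] 2641
top ring 0.58 [324. 219.] 896
top ring 0.53 [289. 164.] 917
```

View pics/side0.png

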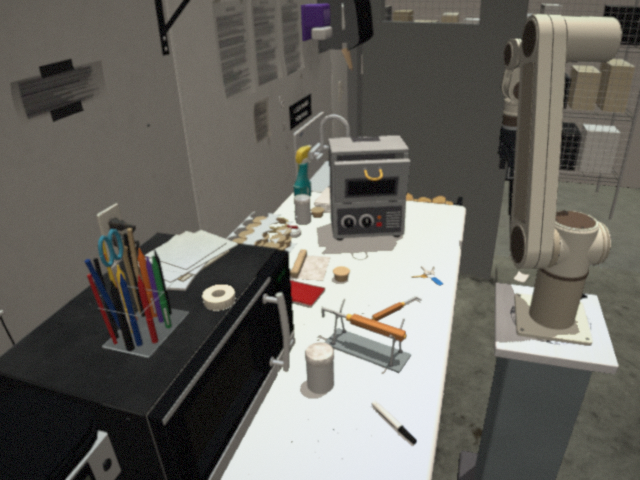

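View pics/top0.png

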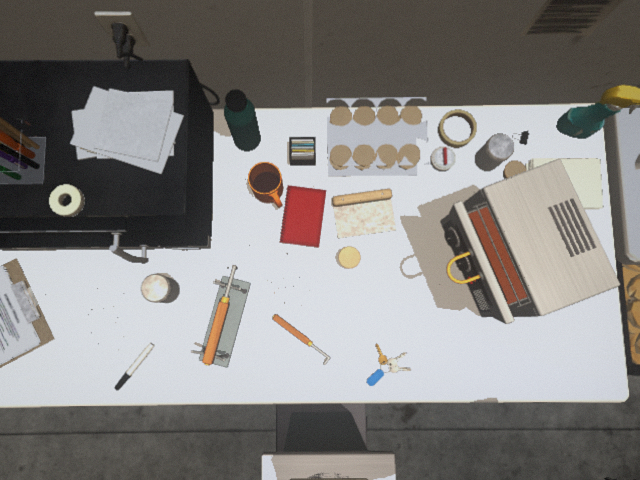

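Side view: the hook in its rest is at about (370,328), with a smaller hook loose on the table at (395,308). The oven is at (370,185) with its ring at (373,173). Top view: the rested hook runs from (208,360) to (233,268), the loose one from (275,318) to (327,360), and the oven is on the right with its ring at about (460,270).

Candidates for the oven hook are top (216,328), in the rest and bigger, and top (297,335), loose and smaller. I'll check the first in a close crop.

```bash
cat > h.py <<'E'
import cv2,numpy as np
from workcell import bot
def ray(m,px):
    px=np.asarray(px,float).reshape(-1,1,2)
    u=cv2.undistortPoints(px,m['K'],np.array(m['dist'])).reshape(-1,2)
    T=np.array(m['world_from_camera']);d=np.c_[u,np.ones(len(u))]@T[:3,:3].T
    return T[:3,3],d
def atz(m,px,z):
    c,d=ray(m,px);return c+d*((z-c[2])/d[:,2])[:,None]
def proj(m,P):
    T=np.linalg.inv(np.array(m['world_from_camera']))
    return cv2.projectPoints(np.asarray(P,float).reshape(-1,3),cv2.Rodrigues(T[:3,:3])[0],T[:3,3],m['K'],np.array(m['dist']))[0].reshape(-1,2)
E
python3 - <<'E'
from h import *
a=cv2.imread('pics/side0.png');b=cv2.imread('pics/top0.png')
bot.camera('top');m=bot.camera_model('top')
for d in bot.cut_out('top','oven_hook'):
    ys,xs=np.nonzero(d['mask']);P=atz(m,np.c_[xs,ys],.085 if d['centre'][1]<260 else .01)[:,:2]
    (c,wh,ang)=cv2.minAreaRect(P.astype(np.float32)*1000)
    v=np.linalg.svd(P-P.mean(0),full_matrices=False)[2][0];s=(P-P.mean(0))@v
    print(d['score'],np.round(c),np.round(wh),P.mean(0),'axis',v,'ext',s.min(),s.max())
t=cv2.resize(b[150:330,390:630],(800,600),interpolation=cv2.INTER_CUBIC)
cv2.imwrite('pics/ovtop.png',t)
l=cv2.resize(b[255:375,180:340],(400,300),interpolation=cv2.INTER_CUBIC)
r=cv2.resize(a[125:245,310:430],(400,400),interpolation=cv2.INTER_CUBIC)
c=np.zeros((400,800,3),np.uint8);c[:300,:400]=l;c[:,400:]=r
cv2.imwrite('pics/mix.png',c)
E
```

```text
0.74 [425.  62.] [172.  22.] [0.43134955 0.06835704] axis [-0.61582724 -0.78788122] ext -0.07699226754665303 0.09510042361013706
0.56 [482. 247.] [ 26. 234.] [0.45968811 0.25253102] axis [-0.96674524  0.25574135] ext -0.1401957266964647 0.09340671988805202
```

View pics/ovtop.png

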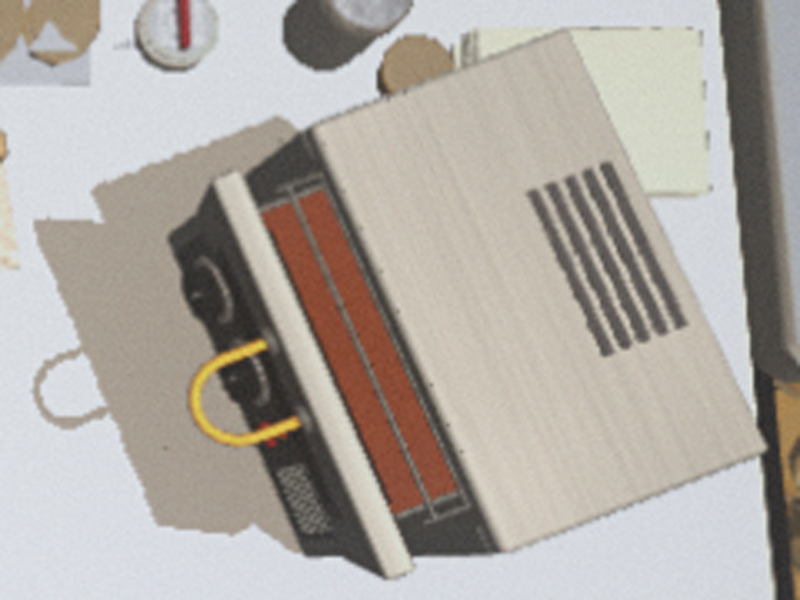

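View pics/mix.png

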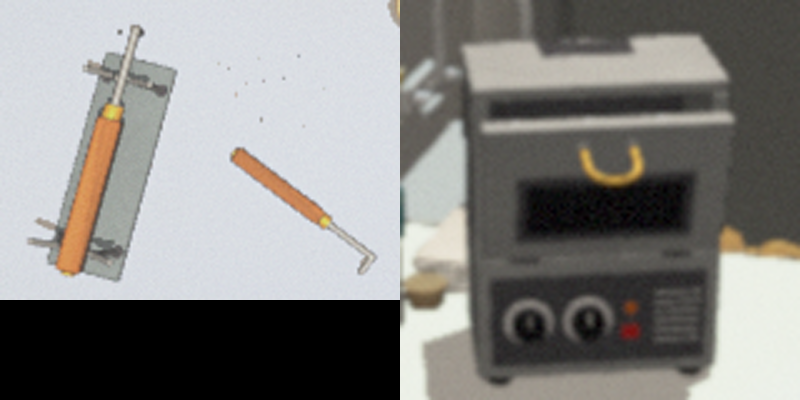

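The left crop confirms the choice: the rested hook measures 234 mm, which fits the description, and the loose one is shorter. The right crop and the oven top crop show the door a little ajar, with the ring bar at crop (193,398) from above and (613,182) from the side. Next I'll fit the oven pose and door angle.

```bash
cat > fit.py <<'E'
from h import *
from scipy.optimize import least_squares
def door(p,th):  # door-shut oven-frame point -> turned
    x,y,z=p;z-=.16;c,s=np.cos(th),np.sin(th);return [x*c-z*s,y,z*c+x*s+.16]
def w(q,P):
    P=np.atleast_2d(P);c,s=np.cos(q[2]),np.sin(q[2])
    return np.c_[q[0]+P[:,0]*c-P[:,1]*s,q[1]+P[:,0]*s+P[:,1]*c,P[:,2]]
E
python3 - <<'E'
from fit import *
mt,ms=bot.camera_model('top'),bot.camera_model('side')
T=lambda u,v:(390+u/3.3333-.35,150+v/3.3333-.35)
S=lambda u,v:(310+(u-400)/3.3333-.35,125+v/3.3333-.35)
# oven +y: facing -x door, oven x to back; far corner in top image(upper) = +y? (x back=right in img, z up -> y up in img)
B=lambda x,y,z:(0,(x,y,z));D=lambda x,y,z:(1,(x,y,z))
obs=[(mt,T(312,130),B(.003,.13,.339)),(mt,T(568,30),B(.163,.13,.339)),(mt,T(765,448),B(.163,-.13,.339)),(mt,T(503,550),B(.003,-.13,.339)),
(mt,T(214,183),D(-.018,.124,.32)),(mt,T(389,580),D(-.018,-.124,.32)),(mt,T(193,398),D(-.075,0,.295)),
(ms,S(613,181),D(-.075,0,.295)),(ms,S(487,134),D(-.018,-.124 if 0 else .124,.32)),(ms,S(731,126),D(-.018,-.124,.32)),
(ms,S(473,88),B(.003,.13,.339)),(ms,S(728,80),B(.003,-.13,.339))]
def f(q):
    r=[]
    for m,px,(k,p) in obs:
        P=w(q,door(p,q[3]) if k else p); r.append(proj(m,P)[0]-px)
    return np.ravel(r)
s=least_squares(f,[.45,-.35,-1.1,.15],loss='soft_l1')
q=s.x;print(q);print(np.round(f(q).reshape(-1,2),1).tolist())
np.save('q.npy',q)
ax=np.array([np.cos(q[2]),np.sin(q[2])])
for th in (q[3],.4,.8,1.2,1.5,1.55):
    R=w(q,door((-.075,0,.295),th))[0];G=R-np.r_[ax*.1265,-.0085]
    print(round(th,2),'ring',R.round(3),'grip',G.round(3),np.hypot(*G[:2]).round(3))
o=bot.get_obs();print(o['eef_pos'],o['tool_rot'],o['clock'])
for n,c in(('mug_1','top'),('flour_shaker','top'),('portion_cup_2','top'),('notepad_1','top')):
    print(n,[(d['centre'],atz(mt,d['centre'][::-1],.03)[0].round(3)) for d in bot.cut_out(c,n)])
E
```

```text
[ 0.59191743 -0.33108674 -1.21373521  0.21454927]
[[-1.2, -2.5], [0.3, -2.3], [2.2, 0.6], [-0.3, 1.4], [-1.2, -2.1], [-0.9, -0.0], [1.2, 4.1], [1.0, -0.5], [-1.5, -0.9], [1.3, -1.8], [-0.6, -0.1], [0.8, -0.9]]
0.21 ring [ 0.556 -0.235  0.276] grip [ 0.512 -0.117  0.284] 0.525
0.4 ring [ 0.549 -0.217  0.255] grip [ 0.505 -0.099  0.264] 0.515
0.8 ring [ 0.54  -0.191  0.2  ] grip [ 0.496 -0.073  0.209] 0.501
1.2 ring [ 0.538 -0.188  0.139] grip [ 0.494 -0.069  0.148] 0.499
1.5 ring [ 0.543 -0.2    0.095] grip [ 0.499 -0.081  0.103] 0.505
1.55 ring [ 0.544 -0.203  0.088] grip [ 0.5   -0.085  0.096] 0.507
[ 0.14526445 -0.47844783  0.23133145] [ 9.89160634e-01  1.46837452e-01 -1.41603739e-05  4.41115558e-05] 0.6
mug_1 [([182.9, 263.0], array([0.811, 0.154, 0.03 ]))]
flour_shaker [([290.5, 161.0], array([0.542, 0.403, 0.03 ])), ([209.7, 363.1], array([ 0.739, -0.097,  0.03 ]))]
portion_cup_2 [([256.2, 346.1], array([ 0.622, -0.052,  0.03 ]))]
notepad_1 [([217.3, 300.4], array([0.721, 0.06 , 0.03 ]))]
```

Emit:
move_arm:
  motion:
    - {"x": 25.7, "y": -30.4, "z": 1.5, "yaw": -74}
    - {"x": 25.7, "y": -30.4, "z": 1.5, "yaw": -74}
    - {"x": 25.7, "y": -30.4, "z": 1.5, "yaw": -74}
    - {"x": 25.7, "y": -30.4, "z": 1.5, "yaw": -74}
    - {"x": 25.7, "y": -30.4, "z": 1.5, "yaw": -74}
    - {"x": 25.7, "y": -30.4, "z": 1.5, "yaw": -74}
    - {"x": 25.7, "y": -30.4, "z": 1.5, "yaw": -74}
    - {"x": 51.4, "y": -60.8, "z": 3.1, "yaw": -148.3}
    - {"x": 51.4, "y": -60.8, "z": 3.1, "yaw": -148.3}
    - {"x": 51.4, "y": -60.8, "z": 3.1, "yaw": -148.3}
    - {"x": 51.4, "y": -60.8, "z": 3.1, "yaw": -148.3}
    - {"x": 51.4, "y": -60.8, "z": 3.1, "yaw": -148.3}
    - {"x": 51.4, "y": -60.8, "z": 3.1, "yaw": -148.3}
    - {"x": 51.4, "y": -60.8, "z": 3.1, "yaw": -148.3}
    - {"x": 51.4, "y": -60.8, "z": 3.1, "yaw": -148.3}
    - {"x": 51.4, "y": -60.8, "z": 3.1, "yaw": -148.3}
  gripper: 1

```text
clock: 2.8
eef_pos: [0.4599, 0.2519, 0.2002]
tool_rot: [0.13, 0.992, -0.0, -0.0]
ft_force: [-1.2, -0.4, -0.6]
grip_width: 0.0853
grasp_force: 0.0
```

```bash
python3 - <<'E'
from h import *
o=bot.get_obs();print(o['joint_pos'],o['eef_pos'])
b=bot.camera('wrist');m=bot.camera_model('wrist');cv2.imwrite('pics/w1.png',b)
for d in bot.cut_out('wrist','oven_hook')[:2]:
    ys,xs=np.nonzero(d['mask']);P=atz(m,np.c_[xs,ys],.085)[:,:2]
    (c,wh,ang)=cv2.minAreaRect(P.astype(np.float32)*1000)
    v=np.linalg.svd(P-P.mean(0),full_matrices=False)[2][0]
    print(d['score'],np.round(c,1),np.round(wh,1),ang,v,xs.min(),xs.max(),ys.min(),ys.max())
E
```

```text
[ 5.01263410e-01  3.04834997e-01  9.67852036e-03  1.27673605e+00
 -2.99145823e-04  7.61905397e-01] [0.4599428  0.25191941 0.20015727]
0.97 [483.2 247.4] [ 25.1 239.3] 74.9872055053711 [ 0.96567781 -0.25974287] 308 349 86 411
0.86 [414.3 110.8] [135.2  20.6] 49.77719497680664 [0.61933633 0.78512579] 10 201 175 272
```

View pics/w1.png

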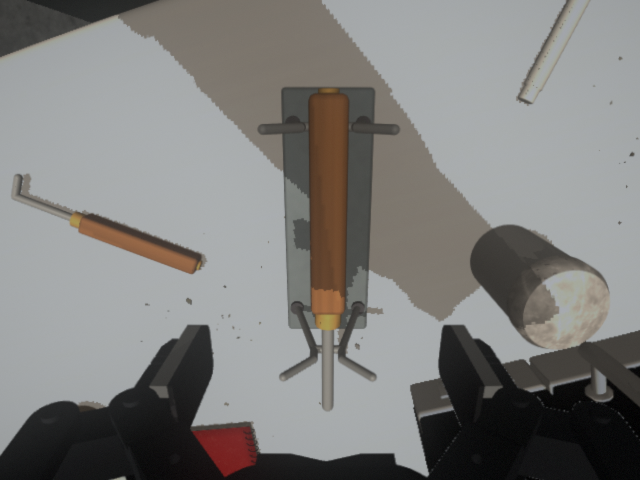

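The wrist view shows the hook in both forks at columns 308–349, straight under the tool and aligned with it to within 2 mm. I'll go down and grip.

Emit:
move_arm:
  motion:
    - {"x": -0.1, "y": 0.2, "z": 6}
    - {"x": -0.1, "y": 0.2, "z": 11}
    - {"x": -0.1, "y": 0.2, "z": 13.4}
    - {"x": -0.1, "y": 0.2, "z": 13.4}
    - {"x": -0.1, "y": 0.2, "z": 13.4}
  gripper: 1

```text
invalid input at $.motion[0]: expected keys x, y, z, yaw
```

Emit:
move_arm:
  motion:
    - {"z": 0}
    - {"z": 0}
    - {"z": 0}
    - {"z": 0}
    - {"z": 0}
    - {"z": 0}
    - {"z": 0}
    - {"z": 0}
  gripper: -1

```text
invalid input at $.motion[0]: expected keys x, y, z, yaw
```

Emit:
move_arm:
  motion:
    - {"x": -0.1, "y": 0.2, "z": 6, "yaw": 0}
    - {"x": -0.1, "y": 0.2, "z": 11, "yaw": 0}
    - {"x": -0.1, "y": 0.2, "z": 13.4, "yaw": 0}
    - {"x": -0.1, "y": 0.2, "z": 13.4, "yaw": 0}
    - {"x": -0.1, "y": 0.2, "z": 13.4, "yaw": 0}
  gripper: 1

```text
clock: 3.52
eef_pos: [0.4629, 0.2543, 0.0679]
tool_rot: [0.13, 0.992, 0.001, 0.001]
ft_force: [0.1, -0.6, 0.4]
grip_width: 0.0854
grasp_force: 0.0
```

Emit:
move_arm:
  motion:
    - {"x": 0, "y": 0, "z": 0, "yaw": 0}
    - {"x": 0, "y": 0, "z": 0, "yaw": 0}
    - {"x": 0, "y": 0, "z": 0, "yaw": 0}
    - {"x": 0, "y": 0, "z": 0, "yaw": 0}
    - {"x": 0, "y": 0, "z": 0, "yaw": 0}
    - {"x": 0, "y": 0, "z": 0, "yaw": 0}
  gripper: -1

```text
clock: 4.28
eef_pos: [0.4623, 0.2547, 0.0668]
tool_rot: [0.129, 0.992, 0.0, 0.0]
ft_force: [-0.8, 0.3, 5.2]
grip_width: 0.0229
grasp_force: 59.5
```

Emit:
move_arm:
  motion:
    - {"x": 0, "y": 0, "z": -5, "yaw": 0}
    - {"x": 0, "y": 0, "z": -11, "yaw": 0}
    - {"x": 0, "y": 0, "z": -17, "yaw": 0}
    - {"x": 0, "y": 0, "z": -24, "yaw": 0}
    - {"x": 0, "y": 0, "z": -24, "yaw": 0}
    - {"x": 0, "y": 0, "z": -24, "yaw": 0}

```text
clock: 5.03
eef_pos: [0.4618, 0.2543, 0.3057]
tool_rot: [0.129, 0.992, -0.0, -0.0]
ft_force: [-0.5, 0.4, -2.1]
grip_width: 0.0227
grasp_force: 59.4
```

```bash
python3 - <<'E'
from fit import *
mt,ms=bot.camera_model('top'),bot.camera_model('side')
T=lambda u,v:(390+u/3.3333-.35,150+v/3.3333-.35)
S=lambda u,v:(310+(u-400)/3.3333-.35,125+v/3.3333-.35)
B=lambda x,y,z:(0,(x,y,z));D=lambda x,y,z:(1,(x,y,z))
obs=[(mt,T(312,130),B(.003,.13,.339)),(mt,T(568,30),B(.163,.13,.339)),(mt,T(765,448),B(.163,-.13,.339)),(mt,T(503,550),B(.003,-.13,.339)),
(mt,T(214,183),D(-.018,.124,.32)),(mt,T(389,580),D(-.018,-.124,.32)),(mt,T(192,417),D(-.075,0,.295)),
(ms,S(613,181),D(-.075,0,.295)),(ms,S(487,134),D(-.018,.124,.32)),(ms,S(731,126),D(-.018,-.124,.32)),
(ms,S(473,88),B(.003,.13,.339)),(ms,S(728,80),B(.003,-.13,.339))]
f=lambda q:np.ravel([proj(m,w(q,door(p,q[3]) if k else p))[0]-px for m,px,(k,p) in obs])
q=least_squares(f,np.load('q.npy')).x;print(q);print(np.round(f(q).reshape(-1,2),1).tolist())
np.save('q.npy',q)
ax=np.array([np.cos(q[2]),np.sin(q[2])])
for th in (q[3],.4,.6,.8,1.,1.2,1.35,1.5,1.55):
    R=w(q,door((-.075,0,.295),th))[0];G=R-np.r_[ax*.1265,-.0085]
    print(round(th,2),'ring',R.round(3),'grip',G.round(3))
E
```

```text
[ 0.59067511 -0.33070306 -1.21153867  0.21560126]
[[-1.5, -1.8], [-0.1, -1.7], [2.1, 1.0], [-0.3, 2.0], [-1.6, -1.3], [-1.0, 0.7], [1.3, -0.9], [1.5, -0.4], [-1.1, -0.8], [1.7, -1.7], [-0.2, -0.0], [1.1, -0.9]]
0.22 ring [ 0.555 -0.235  0.276] grip [ 0.51  -0.117  0.284]
0.4 ring [ 0.548 -0.217  0.255] grip [ 0.503 -0.098  0.264]
0.6 ring [ 0.542 -0.201  0.229] grip [ 0.498 -0.083  0.238]
0.8 ring [ 0.538 -0.191  0.2  ] grip [ 0.494 -0.073  0.209]
1.0 ring [ 0.536 -0.186  0.17 ] grip [ 0.492 -0.068  0.178]
1.2 ring [ 0.537 -0.187  0.139] grip [ 0.492 -0.069  0.148]
1.35 ring [ 0.539 -0.192  0.116] grip [ 0.494 -0.074  0.125]
1.5 ring [ 0.541 -0.2    0.095] grip [ 0.497 -0.081  0.103]
1.55 ring [ 0.543 -0.203  0.088] grip [ 0.498 -0.084  0.096]
```

Emit:
move_arm:
  motion:
    - {"x": -10.25, "y": -29.1, "z": -2.4, "yaw": 54.5}
    - {"x": -10.25, "y": -29.1, "z": -2.4, "yaw": 54.5}
    - {"x": -10.25, "y": -29.1, "z": -2.4, "yaw": 54.5}
    - {"x": -10.25, "y": -29.1, "z": -2.4, "yaw": 54.5}
    - {"x": -10.25, "y": -29.1, "z": -2.4, "yaw": 54.5}
    - {"x": -10.25, "y": -29.1, "z": -2.4, "yaw": 54.5}
    - {"x": -10.25, "y": -29.1, "z": -2.4, "yaw": 54.5}
    - {"x": -10.25, "y": -29.1, "z": -2.4, "yaw": 54.5}

```text
clock: 6.02
eef_pos: [0.4861, -0.0519, 0.329]
tool_rot: [0.568, 0.823, -0.001, -0.001]
ft_force: [-0.3, 0.4, -1.4]
grip_width: 0.0233
grasp_force: 59.6
```

```bash
python3 - <<'E'
from h import *
o=bot.get_obs();print(o['joint_pos'],o['eef_pos'],o['tool_rot'])
b=bot.camera('top');a=bot.camera('side');w=bot.camera('wrist')
c=np.zeros((600,800,3),np.uint8)
c[:300,:400]=cv2.resize(b[190:340,330:530],(400,300),interpolation=cv2.INTER_CUBIC)
c[:300,400:]=cv2.resize(a[125:245,300:460],(400,300),interpolation=cv2.INTER_CUBIC)
c[300:,:400]=cv2.resize(w,(400,300))
cv2.imwrite('pics/pre.png',c)
E
```

```text
[-1.06545166e-01  2.01265996e-01  2.06134649e-01  1.57829413e+00
  2.82089874e-04  1.10058261e+00] [ 0.4861439  -0.05190707  0.32904928] [ 5.67579940e-01  8.23317231e-01 -5.02818880e-04 -1.22277253e-03]
```

View pics/pre.png

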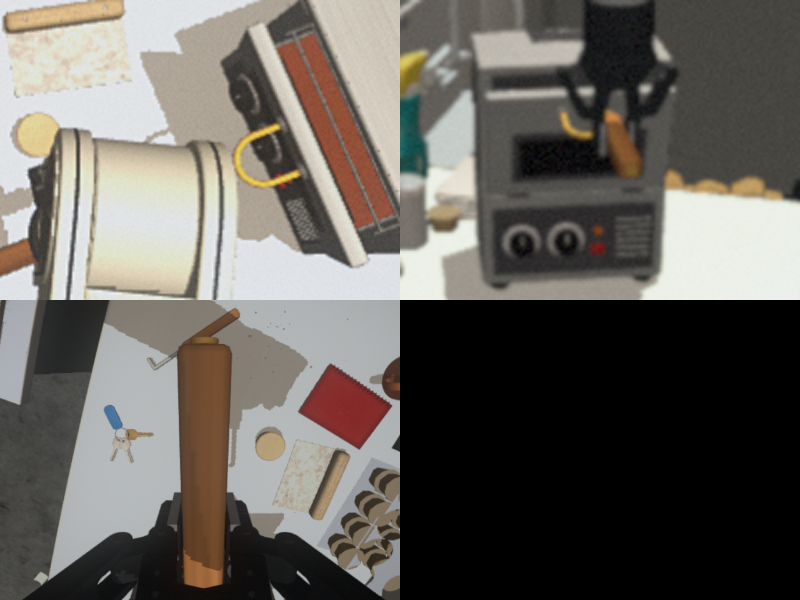

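Emit:
move_arm:
  motion:
    - {"x": -4, "y": 0, "z": 0, "yaw": 0}
    - {"x": -8.1, "y": 0, "z": 0, "yaw": 0}
    - {"x": -8.1, "y": 0, "z": 0, "yaw": 0}
    - {"x": -8.1, "y": 0, "z": 3, "yaw": 0}
    - {"x": -8.1, "y": 0, "z": 3, "yaw": 0}
    - {"x": -8.1, "y": 0, "z": 3, "yaw": 0}

```text
clock: 6.92
eef_pos: [0.5154, -0.1281, 0.3013]
tool_rot: [0.568, 0.823, 0.0, 0.0]
ft_force: [0.4, -0.4, -0.8]
grip_width: 0.0234
grasp_force: 59.5
```

```bash
python3 - <<'E'
from fit import *
o=bot.get_obs();print(o['eef_pos'],o['tool_rot'])
b=bot.camera('top');a=bot.camera('side');q=np.load('q.npy')
t=o['eef_pos'];an=2*np.arctan2(o['tool_rot'][1],o['tool_rot'][0])+np.pi;ax=np.array([np.cos(an),np.sin(an),0])
O=np.array(t)+[0,0,.019];pts=[O+.135*ax,O+.135*ax-[0,0,.0285],O+.05*ax];R=w(q,door((-.075,0,.295),q[3]))
print('along,lat,dz',((O+ax*.1265-[0,0,.0085]-R[0])@np.c_[ax,[-ax[1],ax[0],0],[0,0,1]]).round(4))
for im,n in((b,'top'),(a,'side')):
    P=proj(bot.camera_model(n),np.vstack([pts,R]));print(n,P.round(1).tolist())
c=np.zeros((600,800,3),np.uint8)
c[:,:400]=cv2.resize(b[220:310,420:480],(400,600),interpolation=cv2.INTER_CUBIC)
c[:,400:]=cv2.resize(a[150:225,350:400],(400,600),interpolation=cv2.INTER_CUBIC)
cv2.imwrite('pics/ins.png',c)
E
```

```text
[ 0.51538539 -0.12807856  0.30127183] [5.68060542e-01 8.22986677e-01 2.13376295e-04 3.22787429e-04]
along,lat,dz [0.0125 0.0011 0.0359]
top [[465.0, 267.2], [460.6, 268.7], [423.3, 283.6], [448.6, 273.9]]
side [[373.9, 163.1], [373.7, 171.5], [378.2, 172.3], [375.0, 178.5]]
```

View pics/ins.png

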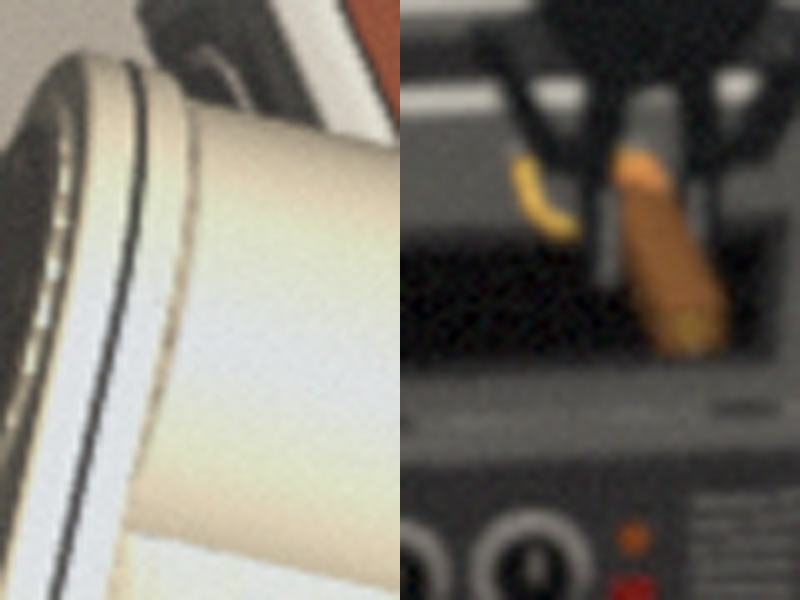

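The arm and fingers hide the bend. The ring's left side shows at side pixel (365–371, 170–180), which agrees with the model, so I'll lower by dead reckoning and watch the force.

Emit:
move_arm:
  motion:
    - {"x": 0, "y": 0, "z": 1.2, "yaw": 0}
    - {"x": 0, "y": 0, "z": 2.4, "yaw": 0}
    - {"x": 0, "y": 0, "z": 3.2, "yaw": 0}
    - {"x": 0, "y": 0, "z": 3.2, "yaw": 0}

```text
clock: 7.52
eef_pos: [0.5146, -0.1288, 0.2671]
tool_rot: [0.569, 0.823, -0.0, -0.001]
ft_force: [-0.3, 0.2, -1.5]
grip_width: 0.0232
grasp_force: 59.6
```

Emit:
move_arm:
  motion:
    - {"x": 0.6, "y": 0, "z": 0, "yaw": 0}
    - {"x": 1.2, "y": 0, "z": 0, "yaw": 0}
    - {"x": 1.6, "y": 0, "z": 0, "yaw": 0}
    - {"x": 1.8, "y": 0, "z": 0, "yaw": 0}
    - {"x": 1.8, "y": 0, "z": 0, "yaw": 0}

```text
clock: 8.15
eef_pos: [0.5092, -0.1128, 0.2683]
tool_rot: [0.569, 0.822, -0.001, 0.001]
ft_force: [0.9, -4.3, -2.7]
grip_width: 0.0231
grasp_force: 59.3
```

Contact of 4.3 N along the pull direction means the bar is caught. Now I'll follow the arc.

Emit:
move_arm:
  motion:
    - {"x": 0.7, "y": 0, "z": 1.3, "yaw": 0}
    - {"x": 1.3, "y": 0, "z": 2.0, "yaw": 0}
    - {"x": 1.9, "y": 0, "z": 2.6, "yaw": 0}
    - {"x": 2.3, "y": 0, "z": 3.2, "yaw": 0}
    - {"x": 2.7, "y": 0, "z": 3.8, "yaw": 0}
    - {"x": 3.1, "y": 0, "z": 4.5, "yaw": 0}
    - {"x": 3.5, "y": 0, "z": 5.2, "yaw": 0}
    - {"x": 3.5, "y": 0, "z": 5.2, "yaw": 0}

```text
clock: 9.15
eef_pos: [0.496, -0.079, 0.2154]
tool_rot: [0.568, 0.823, -0.0, -0.001]
ft_force: [1.7, -3.0, -3.2]
grip_width: 0.0229
grasp_force: 59.3
```

Emit:
move_arm:
  motion:
    - {"x": 0.3, "y": 0, "z": 0.7, "yaw": 0}
    - {"x": 0.6, "y": 0, "z": 1.4, "yaw": 0}
    - {"x": 0.9, "y": 0, "z": 2.1, "yaw": 0}
    - {"x": 1.1, "y": 0, "z": 2.9, "yaw": 0}
    - {"x": 1.3, "y": 0, "z": 3.6, "yaw": 0}
    - {"x": 1.4, "y": 0, "z": 4.4, "yaw": 0}
    - {"x": 1.5, "y": 0, "z": 5.2, "yaw": 0}
    - {"x": 1.6, "y": 0, "z": 5.9, "yaw": 0}
    - {"x": 1.5, "y": 0, "z": 6.7, "yaw": 0}
    - {"x": 1.5, "y": 0, "z": 7.5, "yaw": 0}
    - {"x": 1.4, "y": 0, "z": 8.3, "yaw": 0}
    - {"x": 1.3, "y": 0, "z": 9.1, "yaw": 0}
    - {"x": 1.3, "y": 0, "z": 9.1, "yaw": 0}

```text
clock: 10.78
eef_pos: [0.4923, -0.0684, 0.1249]
tool_rot: [0.569, 0.822, -0.001, 0.001]
ft_force: [2.2, -7.5, -0.5]
grip_width: 0.0234
grasp_force: 59.6
```

```bash
python3 - <<'E'
from h import *
b=bot.camera('top');a=bot.camera('side')
c=np.zeros((600,800,3),np.uint8)
c[:,:400]=cv2.resize(b[180:360,400:520],(400,600),interpolation=cv2.INTER_CUBIC)
c[:450,400:]=cv2.resize(a[125:260,310:430],(400,450),interpolation=cv2.INTER_CUBIC)
cv2.imwrite('pics/mid.png',c)
E
```

```text
(no output)
```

View pics/mid.png

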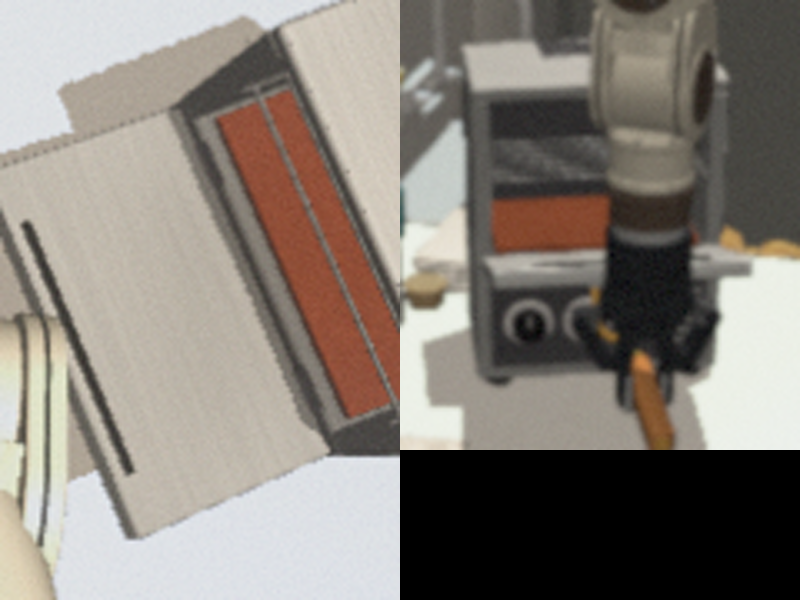

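The picture shows the door about 1.2 rad open with the hook still engaged and the gripper well clear of the door edge. I'll finish the last stretch down to the stop.

Emit:
move_arm:
  motion:
    - {"x": -0.4, "y": 0, "z": 0.8, "yaw": 0}
    - {"x": -0.6, "y": 0, "z": 1.6, "yaw": 0}
    - {"x": -0.9, "y": 0, "z": 2.4, "yaw": 0}
    - {"x": -1.1, "y": 0, "z": 3.1, "yaw": 0}
    - {"x": -1.4, "y": 0, "z": 3.8, "yaw": 0}
    - {"x": -1.7, "y": 0, "z": 4.4, "yaw": 0}
    - {"x": -1.7, "y": 0, "z": 4.4, "yaw": 0}
    - {"x": -1.7, "y": 0, "z": 4.4, "yaw": 0}

```text
clock: 11.88
eef_pos: [0.4984, -0.0836, 0.0816]
tool_rot: [0.569, 0.822, -0.0, 0.001]
ft_force: [0.1, -2.2, 1.0]
grip_width: 0.0226
grasp_force: 60.0
```

Emit:
move_arm:
  motion:
    - {"x": -0.1, "y": 0, "z": 0.3, "yaw": 0}
    - {"x": -0.2, "y": 0, "z": 0.6, "yaw": 0}
    - {"x": -0.2, "y": 0, "z": 0.9, "yaw": 0}
    - {"x": -0.2, "y": 0, "z": 0.9, "yaw": 0}

```text
clock: 12.38
eef_pos: [0.4987, -0.0849, 0.0721]
tool_rot: [0.569, 0.823, 0.0, -0.0]
ft_force: [-1.5, 1.3, 3.2]
grip_width: 0.0231
grasp_force: 60.6
```

Emit:
move_arm:
  motion:
    - {"x": -0.1, "y": 0, "z": 0.3, "yaw": 0}
    - {"x": -0.1, "y": 0, "z": 0.6, "yaw": 0}
    - {"x": -0.1, "y": 0, "z": 0.6, "yaw": 0}

```text
clock: 12.75
eef_pos: [0.499, -0.086, 0.066]
tool_rot: [0.569, 0.823, -0.0, -0.0]
ft_force: [-1.5, 2.3, 2.5]
grip_width: 0.0233
grasp_force: 60.9
```

```bash
python3 - <<'E'
from fit import *
o=bot.get_obs();print(o['ft_force'],o['ft_torque'],o['eef_pos'])
b=bot.camera('top');q=np.load('q.npy');cv2.imwrite('pics/t5.png',b)
a=bot.camera('side');cv2.imwrite('pics/s5.png',a)
for th in(1.3,1.4,1.45,1.5):
    for n in('top','side'):
        print(th,n,[proj(bot.camera_model(n),w(q,door((-.018,y,.32),th))).round(1).tolist() for y in(.124,-.124)])
c=np.zeros((600,800,3),np.uint8)
c[:,:400]=cv2.resize(b[180:360,400:520],(400,600),interpolation=cv2.INTER_CUBIC)
c[:450,400:]=cv2.resize(a[125:260,310:430],(400,450),interpolation=cv2.INTER_CUBIC)
cv2.imwrite('pics/end.png',c)
E
```

```text
[-1.54234693  2.2940744   2.49512203] [-0.1621308  -0.04309658  0.00663406] [ 0.49901616 -0.08603664  0.06601102]
1.3 top [[[390.5, 233.9]], [[435.6, 342.2]]]
1.3 side [[[338.1, 213.9]], [[415.9, 209.9]]]
1.4 top [[[388.6, 235.4]], [[433.0, 342.1]]]
1.4 side [[[338.2, 218.7]], [[415.7, 214.7]]]
1.45 top [[[388.0, 236.1]], [[432.0, 342.0]]]
1.45 side [[[338.3, 221.0]], [[415.6, 217.0]]]
1.5 top [[[387.5, 236.6]], [[431.1, 341.8]]]
1.5 side [[[338.3, 223.3]], [[415.5, 219.3]]]
```

View pics/end.png

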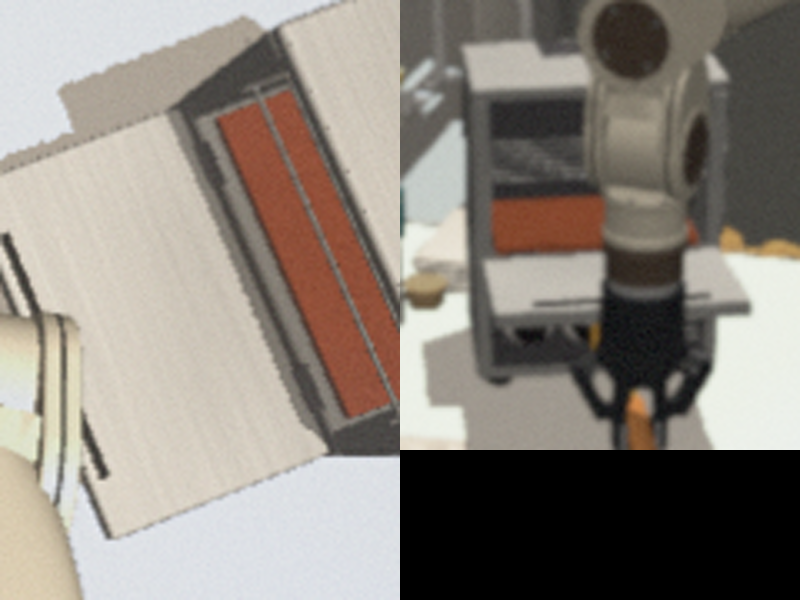

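The crop shows the door nearly level, with its right front corner at side pixel (415,218) and top pixel (433,341), which puts it at or close to the stop. The hook has pitched slightly in the grip. I'll unhook and look again unobstructed.

Emit:
move_arm:
  motion:
    - {"x": -0.2, "y": 0, "z": -1, "yaw": 0}
    - {"x": -0.4, "y": 0, "z": -2, "yaw": 0}
    - {"x": -0.4, "y": 0, "z": -2.8, "yaw": 0}
    - {"x": -0.4, "y": 0, "z": -2.8, "yaw": 0}

```text
clock: 13.35
eef_pos: [0.5011, -0.0899, 0.0953]
tool_rot: [0.569, 0.823, 0.0, 0.001]
ft_force: [1.0, -0.2, -1.2]
grip_width: 0.0233
grasp_force: 60.2
```

Emit:
move_arm:
  motion:
    - {"x": 1, "y": 0, "z": 0, "yaw": 0}
    - {"x": 2, "y": 0, "z": 0, "yaw": 0}
    - {"x": 2, "y": 0, "z": 0, "yaw": 0}

```text
clock: 13.72
eef_pos: [0.4925, -0.0699, 0.094]
tool_rot: [0.568, 0.823, -0.0, -0.001]
ft_force: [0.7, -0.0, -0.9]
grip_width: 0.0233
grasp_force: 60.2
```

Emit:
move_arm:
  motion:
    - {"x": 2, "y": 0, "z": 0, "yaw": 0}
    - {"x": 6, "y": 0, "z": 0, "yaw": 0}
    - {"x": 10, "y": 0, "z": -4, "yaw": 0}
    - {"x": 13, "y": 0, "z": -9, "yaw": 0}
    - {"x": 16, "y": 0, "z": -14, "yaw": 0}
    - {"x": 20, "y": 0, "z": -16, "yaw": 0}
    - {"x": 24, "y": 0, "z": -16, "yaw": 0}
    - {"x": 24, "y": 0, "z": -16, "yaw": 0}
    - {"x": 24, "y": 0, "z": -16, "yaw": 0}

```text
clock: 14.85
eef_pos: [0.408, 0.1537, 0.2541]
tool_rot: [0.568, 0.823, -0.0, -0.0]
ft_force: [-0.1, -0.7, -1.2]
grip_width: 0.0234
grasp_force: 60.2
```

```bash
python3 - <<'E'
from fit import *
o=bot.get_obs();print(o['clock'],o['joint_pos'],o['eef_pos'],o['tool_rot'])
b=bot.camera('top');q=np.load('q.npy');a=bot.camera('side');v=bot.camera('wrist')
c=np.zeros((600,800,3),np.uint8)
c[:300,:400]=cv2.resize(b[200:350,360:560],(400,300),interpolation=cv2.INTER_CUBIC)
c[300:,:400]=cv2.resize(a[180:270,320:440],(400,300),interpolation=cv2.INTER_CUBIC)
c[:300,400:]=cv2.resize(v,(400,300))
c[300:,400:]=cv2.resize(a[200:380,300:540],(400,300),interpolation=cv2.INTER_CUBIC)
cv2.imwrite('pics/fin1.png',c)
for th in(1.35,1.4,1.45,1.5):
    for n,f in(('top',lambda p:(p-[360,200])*2),('side',lambda p:(p-[320,180])*10/3+[0,300])):
        print(th,n,[f(proj(bot.camera_model(n),w(q,door((x,y,z),th)))[0]).round().tolist() for x,y,z in((-.018,.124,.32),(-.018,-.124,.32),(0,.124,.32),(0,-.124,.32))])
E
```

```text
14.85 [ 3.60552714e-01  1.04567228e-01 -1.01761388e-01  1.36507777e+00
 -3.00335896e-04  1.56917914e+00] [0.40797876 0.15372445 0.25405067] [ 5.68196988e-01  8.22892500e-01 -3.36249000e-04 -5.02875330e-05]
1.35 top [[59.0, 69.0], [148.0, 284.0], [65.0, 65.0], [156.0, 284.0]]
1.35 side [[61.0, 421.0], [319.0, 408.0], [60.0, 402.0], [320.0, 389.0]]
1.4 top [[57.0, 71.0], [146.0, 284.0], [62.0, 67.0], [153.0, 284.0]]
1.4 side [[61.0, 429.0], [319.0, 416.0], [60.0, 411.0], [319.0, 397.0]]
1.45 top [[56.0, 72.0], [144.0, 284.0], [60.0, 69.0], [150.0, 284.0]]
1.45 side [[61.0, 437.0], [319.0, 423.0], [60.0, 419.0], [319.0, 406.0]]
1.5 top [[55.0, 73.0], [142.0, 284.0], [59.0, 70.0], [147.0, 284.0]]
1.5 side [[61.0, 444.0], [318.0, 431.0], [61.0, 427.0], [319.0, 413.0]]
```

View pics/fin1.png

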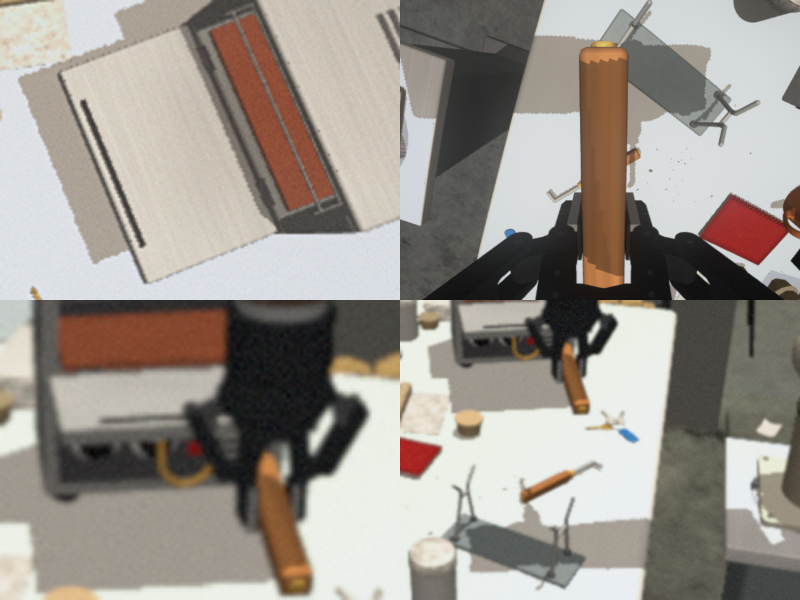

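Emit:
move_arm:
  motion:
    - {"x": 7.5, "y": 8.7, "z": 5, "yaw": -54.4}
    - {"x": 7.5, "y": 8.7, "z": 5, "yaw": -54.4}
    - {"x": 7.5, "y": 8.7, "z": 5, "yaw": -54.4}
    - {"x": 7.5, "y": 8.7, "z": 5, "yaw": -54.4}
    - {"x": 7.5, "y": 8.7, "z": 5, "yaw": -54.4}
    - {"x": 7.5, "y": 8.7, "z": 5, "yaw": -54.4}
    - {"x": 7.5, "y": 8.7, "z": 5, "yaw": -54.4}
    - {"x": 7.5, "y": 8.7, "z": 5, "yaw": -54.4}

```text
clock: 16.0
eef_pos: [0.4636, 0.2542, 0.2043]
tool_rot: [0.131, 0.991, 0.0, -0.0]
ft_force: [0.1, 0.6, -2.0]
grip_width: 0.0232
grasp_force: 60.2
```

```bash
python3 - <<'E'
from fit import *
q=np.load('q.npy');ms=bot.camera_model('side')
for th in(1.4,1.45,1.5): print(th,'ring side',proj(ms,w(q,door((-.075,0,.295),th))).round(1), 'obs',320+185*.3,180+186*.3)
bot.camera('side');v=bot.camera('wrist');o=bot.get_obs();m=bot.camera_model('wrist')
print(o['eef_pos'],o['tool_rot'])
for c in('wrist','side'):
  for d in bot.cut_out(c,'oven_hook')[:2]:
    ys,xs=np.nonzero(d['mask']);print(c,d['score'],d['centre'],xs.min(),xs.max(),ys.min(),ys.max())
    for r in(60,70,80,100,150,250):
        k=xs[ys==r]
        if c=='wrist' and len(k):print(r,k.min(),k.max())
an=2*np.arctan2(o['tool_rot'][1],o['tool_rot'][0])+np.pi;ax=np.array([np.cos(an),np.sin(an),0]);n=np.array([-ax[1],ax[0],0])
O=np.array(o['eef_pos'])+[0,0,.019];z=np.array([0,0,1.])
for p in(-.1,0,.05,.1,.15,.2): # tip up
    X=ax*np.cos(p)+z*np.sin(p);Z=z*np.cos(p)-ax*np.sin(p)
    print(p,proj(m,[O-.095*X+.011*Z+.012*n,O-.095*X+.011*Z-.012*n,O-.095*X-.011*Z,O-.03*X+.011*Z]).round().tolist())
cv2.imwrite('pics/w6.png',v)
E
```

```text
1.4 ring side [[376.1 231.5]] obs 375.5 235.8
1.45 ring side [[375.9 233.1]] obs 375.5 235.8
1.5 ring side [[375.7 234.6]] obs 375.5 235.8
[0.46351185 0.254346   0.20440021] [1.30316692e-01 9.91472416e-01 6.36627599e-05 5.97293454e-05]
wrist 0.74 [256.1, 325.6] 286 365 66 460
70 306 345
80 290 361
100 286 365
150 287 364
250 289 362
wrist 0.68 [231.3, 121.3] 10 199 170 268
250 138 198
side 0.8 [313.0, 381.8] 372 405 302 321
side 0.62 [282.0, 379.3] 318 407 255 297
-0.1 [[377.0, 64.0], [274.0, 64.0], [326.0, 63.0], [326.0, 301.0]]
0 [[373.0, 61.0], [279.0, 61.0], [326.0, 69.0], [326.0, 293.0]]
0.05 [[371.0, 61.0], [281.0, 61.0], [326.0, 72.0], [326.0, 289.0]]
0.1 [[369.0, 62.0], [282.0, 62.0], [325.0, 76.0], [326.0, 286.0]]
0.15 [[367.0, 64.0], [284.0, 64.0], [325.0, 81.0], [326.0, 282.0]]
0.2 [[366.0, 67.0], [286.0, 67.0], [325.0, 86.0], [326.0, 280.0]]
```

Emit:
move_arm:
  motion:
    - {"x": 0.1, "y": 0, "z": 4, "yaw": 0}
    - {"x": 0.1, "y": 0, "z": 8, "yaw": 0}
    - {"x": 0.1, "y": 0, "z": 10.5, "yaw": 0}
    - {"x": 0.1, "y": 0, "z": 11.5, "yaw": 0}
    - {"x": 0.1, "y": 0, "z": 12.3, "yaw": 0}
    - {"x": 0.1, "y": 0, "z": 12.6, "yaw": 0}
    - {"x": 0.1, "y": 0, "z": 12.6, "yaw": 0}

```text
clock: 17.08
eef_pos: [0.4629, 0.255, 0.0789]
tool_rot: [0.13, 0.992, 0.0, 0.0]
ft_force: [0.3, -0.5, -1.4]
grip_width: 0.0231
grasp_force: 60.3
```

Emit:
move_arm:
  motion:
    - {"x": 0, "y": 0, "z": 0.3, "yaw": 0}
    - {"x": 0, "y": 0, "z": 0.6, "yaw": 0}
    - {"x": 0, "y": 0, "z": 0.9, "yaw": 0}
    - {"x": 0, "y": 0, "z": 1.1, "yaw": 0}
    - {"x": 0, "y": 0, "z": 1.1, "yaw": 0}

```text
clock: 17.7
eef_pos: [0.4653, 0.2551, 0.0696]
tool_rot: [0.13, 0.991, 0.001, 0.003]
ft_force: [3.3, -3.3, 6.7]
grip_width: 0.0233
grasp_force: 61.6
```

```bash
python3 - <<'E'
from h import *
b=bot.camera('top');a=bot.camera('side');v=bot.camera('wrist')
c=np.zeros((600,800,3),np.uint8)
c[:300,:400]=cv2.resize(b[250:385,160:340],(400,300),interpolation=cv2.INTER_CUBIC)
c[:,400:]=cv2.resize(a[270:390,310:420],(400,600),interpolation=cv2.INTER_CUBIC)
c[300:,:400]=cv2.resize(v,(400,300))
cv2.imwrite('pics/lay.png',c)
E
```

```text
(no output)
```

View pics/lay.png

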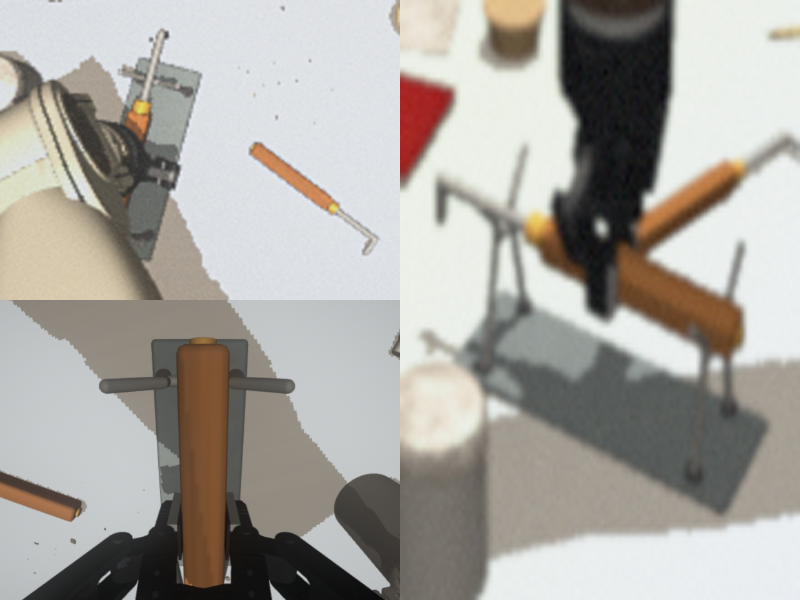

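The view shows the shaft between the front fork's wires and the handle in the rear fork, with the bent end down. I'll press the last few mm, then release.

Emit:
move_arm:
  motion:
    - {"x": 0, "y": 0, "z": 0.2, "yaw": 0}
    - {"x": 0, "y": 0, "z": 0.3, "yaw": 0}
    - {"x": 0, "y": 0, "z": 0.3, "yaw": 0}

```text
clock: 18.23
eef_pos: [0.4657, 0.255, 0.0669]
tool_rot: [0.13, 0.991, 0.001, 0.003]
ft_force: [3.3, -2.9, 7.8]
grip_width: 0.0232
grasp_force: 61.9
```

Emit:
move_arm:
  motion:
    - {"x": 0, "y": 0, "z": 0, "yaw": 0}
    - {"x": 0, "y": 0, "z": 0, "yaw": 0}
    - {"x": 0, "y": 0, "z": 0, "yaw": 0}
    - {"x": 0, "y": 0, "z": 0, "yaw": 0}
    - {"x": 0, "y": 0, "z": 0, "yaw": 0}
    - {"x": 0, "y": 0, "z": -2, "yaw": 0}
    - {"x": 0, "y": 0, "z": -5, "yaw": 0}
    - {"x": 0, "y": 0, "z": -10, "yaw": 0}
    - {"x": 0, "y": 0, "z": -14, "yaw": 0}
    - {"x": 0, "y": 0, "z": -14, "yaw": 0}
    - {"x": 0, "y": 0, "z": -14, "yaw": 0}
  gripper: 1

```text
clock: 19.6
eef_pos: [0.4621, 0.2546, 0.2038]
tool_rot: [0.13, 0.992, -0.0, -0.0]
ft_force: [0.5, -0.1, -1.6]
grip_width: 0.0855
grasp_force: 0.0
```

```bash
python3 - <<'E'
from h import *
b=bot.camera('top');a=bot.camera('side');v=bot.camera('wrist');m=bot.camera_model('wrist')
for d in bot.cut_out('wrist','oven_hook')[:2]:
    ys,xs=np.nonzero(d['mask']);P=atz(m,np.c_[xs,ys],.085)[:,:2]
    (c,wh,ang)=cv2.minAreaRect(P.astype(np.float32)*1000);print(d['score'],np.round(c,1),np.round(wh,1),ang)
c=np.zeros((600,800,3),np.uint8)
c[:300,:400]=cv2.resize(b[180:360,360:600],(400,300),interpolation=cv2.INTER_CUBIC)
c[:,400:]=cv2.resize(a[270:390,310:420],(400,600),interpolation=cv2.INTER_CUBIC)
c[300:,:400]=cv2.resize(v,(400,300))
cv2.imwrite('pics/done.png',c)
E
```

```text
0.95 [487.  249.4] [ 24.9 237.7] 75.10002136230469
0.74 [414.9 111.6] [135.3  21.2] 49.634273529052734
```

View pics/done.png

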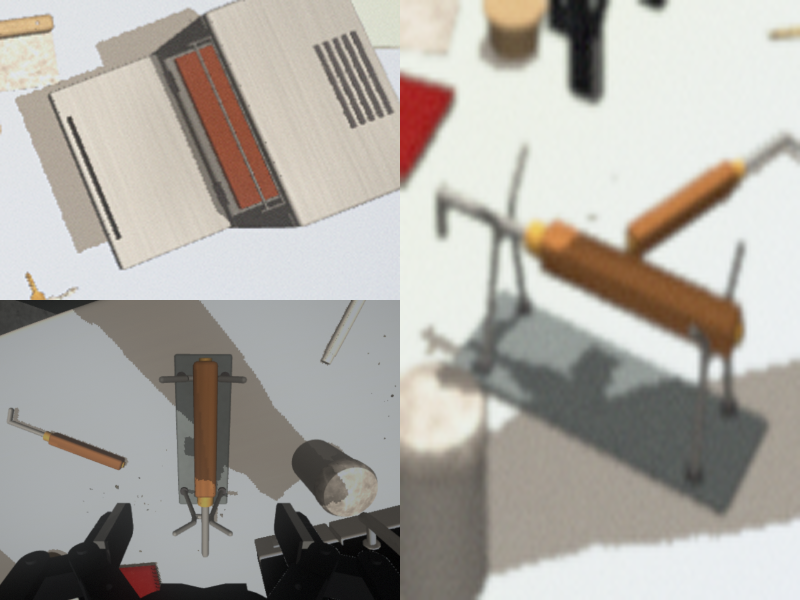

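The hook lies in both forks about 4 mm from where it started, aligned with its bend down. The door is down and the gripper is clear, so I'm handing the job in.

```bash
python3 -c "
from workcell import bot
print(bot.job_done())"
```

```text
the job is handed in; nothing more can be done
None
```

I drew the oven door down to about 1.5 rad, on or very near its stop by the camera fit, laid the hook back in both forks about 4 mm from its start with the bend down, and handed the job in at about 20 s; no verdict came back.

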